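# Clear the hall console: keys, candles and remote

### The job

Tidy the console in the entrance hall by sorting what lies loose on it: both car keys into the pale wooden tray, both battery candles into the round teal dish, and the white fan remote into the black caddy. Set each thing down rather than dropping it, so that the keys and the remote lie flat on the bottom with their buttons up and the candles stand upright on the bottom, nothing on top of anything else or propped on a rim. Leave the green bottle and the glass dome where they are.

Things in the scene. Friction and masses are not known exactly. Their poses are not given: they have to be found in the camera images.
- key_black: loose black plastic car key fob with white and grey buttons on top and a small steel loop at its +x end; 70 mm long along its x axis (loop included), 36 mm wide along y, 16 mm thick, about 60 g. The fob proper spans x = -35 to +21 mm, the loop x = +21 to +35 mm, 24 mm wide. Origin: middle of its underside; z up through the buttons. Lies on the table, buttons up, at any yaw
- key_red: loose dark red plastic car key fob with white and grey buttons on top and a small steel loop at its +x end; 70 mm long along its x axis (loop included), 36 mm wide along y, 16 mm thick, about 60 g. The fob proper spans x = -35 to +21 mm, the loop x = +21 to +35 mm, 24 mm wide. Origin: middle of its underside; z up through the buttons. Lies on the table, buttons up, at any yaw
- candle_ivory: loose ivory flameless (battery) votive candle: upright cylinder 44 mm in diameter, 40 mm high, about 60 g, with a small amber plastic flame on top that reaches 52 mm (visual only, not solid). Origin: middle of its underside; z up. Stands on the table
- candle_green: loose leaf-green flameless (battery) votive candle: upright cylinder 44 mm in diameter, 40 mm high, about 60 g, with a small amber plastic flame on top that reaches 52 mm (visual only, not solid). Origin: middle of its underside; z up. Stands on the table
- fan_remote: loose white hand remote for the ceiling fan, a blue button and six grey ones on top; 110 mm long along its x axis, 40 mm wide along y, 18 mm thick, about 90 g. Origin: middle of its underside; z up through the buttons. Lies on the table, buttons up, its long axis within 0.6 rad of the world's x axis
- key_tray: pale wooden open tray, the place for both car keys, fixed to the table: outside 120 mm along its x, 190 mm along its y, 22 mm high; walls and floor 6 mm thick, so inside 108 x 178 mm with the inner floor 6 mm above the table. Origin: centre of its underside; z up. Its yaw is within 0.25 rad of the world's axes
- candle_dish: round teal ceramic dish, the place for both candles, fixed to the table: 172 mm across at the foot and 186 mm at the rim, 20 mm high, wall 5 mm, flat inner floor about 162 mm across and 6 mm above the table. Origin: centre of its underside; z up
- remote_caddy: black open caddy, the place for the fan remote, fixed to the table: outside 120 mm along its x, 160 mm along its y, 22 mm high; walls and floor 6 mm thick, so inside 108 x 148 mm with the inner floor 6 mm above the table. Origin: centre of its underside; z up. Its yaw is within 0.25 rad of the world's axes
- green_bottle: bystander: loose green glass bottle with a cork, 60 mm in diameter, 150 mm tall, standing at one side of the trays. Origin: middle of its underside. To be left alone
- glass_dome: bystander: loose glass dome with flowers in it on a round dark wooden foot, 104 mm in diameter, 141 mm tall, standing at the other side of the trays. Origin: middle of its underside. To be left alone
Not all that is in view belongs to the job. Of the things like the key_red, leave any that is blue; of the rest the larger one is meant. There is more than one size of the candle_ivory; the job needs the larger.

How it is judged:
By the outcome, as a careful person would: the job done as asked, in the order asked, and still so for the second after the job is handed in, with the robot touching nothing.
It also fails if it takes over 102 s, if anything falls off the work surface, if the arm or the gripper's body presses on something with over 40 N, if the wrist force passes 120 N, or if a joint passes its speed limit or range.

### The arm

A 6-joint arm with a two-finger parallel gripper is mounted at the origin on the work surface. World frame = base frame: x ahead of the robot, y to its left, z up, the work surface at z = 0. Lengths are in m, angles in rad, forces in N, time in s.
With the tool pointing down it reaches from about 0.25 to 0.775 m from the base axis. Payload 4 kg.
Tool frame: the origin (TCP) lies on the mounting face of the last link; the fingertips stand 173 mm ahead of it and the grasp point (between the pads) lies tcp_to_grasp ahead of it (tcp_to_grasp is the distance from the TCP to the grasp point, in m); z points along the fingers, y is the line along which they close (so a half turn about z gives the same grasp; the last joint's range is limited). The gripper opens to 85 mm and grips with 20 to 120 N. Pads are 22 mm wide; open, the fingers measure 114 mm over their backs; the gripper's body (76 mm by 85 mm) begins 54 mm behind the grasp point. The pads swing forward as they close: fully open they stand 13 mm farther back than shut.
Start: joints at [1.101, 0.087, 1.371, -0, 1.684, -0.103], TCP at [0.197, 0.513, 0.405] pointing down, gripper open.
Joint ranges: [-3.1, 3.1], [-0.76, 2.03], [0.27, 2.55], [-1.08, 4.22], [0.17, 2.65], [-2.57, 2.57]. Speed limits (rad/s): [2.79, 2.79, 3.14, 3.14, 3.14, 3.14].

### API

Orientations are given as a unit quaternion [x, y, z, w].
In Python, from station import * gives the robot as it stands. The module is installed in compiled form; this text tells all that it offers.
- The arm moves only by the tool apply_moves, never from a script. Its arguments are lists of equal length, an entry for each row: "xyz": the shift along the tool's x, y, z in mm, a list of three; "turn": the turn about the tool's z in degrees; "grip": the gripper's target within -1 to 1 (fully open at 1, half-way at 0, shut at -1). A call has 1 to 10 rows; each row is the pose to reach, as a shift and turn from the pose commanded when the call began, along the tool's axes at that moment; what a row does not reach only later rows make up. A row lasts 1/12 s, in which the tool goes at most 41.7 mm and 7.16 degrees, less where a joint would pass 70% of its speed; a pose out of reach is approached as far as the arm can. A call with a gripper value outside its range is refused whole. The fingers move at their own pace and stop on an object; the grip force is fixed at half the most. Time passes only in rows, so rows that repeat a pose let the fingers close. It gives the time, the measured TCP pose, the force, the opening and the grip force at its end, in the units of the state.
- get_state(): the state, without advancing time (a new reading comes with each control period).
- snapshot(name): name is "side" or "top" or "wrist"; returns a dict with "image" (384x512x3 uint8, red, green, blue), "fovy" (degrees; the focal length in pixels is half the picture's height over the tangent of half this angle, whatever the lens; pixels are square), "cx", "cy" (the principal point, pixels), "k1" (the pictures are not rectified: a ray, as slopes to the right and down, at radius r is drawn at 1 + k1 r^2 times it, then the intrinsics apply), "position" and "rotation" of the camera in the world; the wrist camera has in their place "T_tool_cam" (4x4, takes a point from camera to tool coordinates, whose origin is the TCP and whose axes are the flange's). Camera axes: x right, y down, z forward; pixel columns grow to the right and rows downward; lengths in m; the calibration is good to about 2 mm. A picture is of the moment at which its call begins: read the wrist's pose just before it. There is no depth.
- finish_job(): hands the job in; it is judged then, once.
The state is a dict: "t": time; "qpos": joint angles; "qd": joint speeds; "effort": joint torques, N m; "tool_pos": TCP position; "tool_rot": TCP orientation; "contact_force": force on the tool from outside, world axes, zero at the start; "torque": the same for the moment, N m; "finger_gap": finger opening in m; "grasp_force": force on a finger pad.
Only numpy, scipy, OpenCV 4.12 (cv2) and the standard library are available. Lean on these libraries where they do the work, as an engineer would, in place of code of your own. Each camera call takes 0.05 s, during which the arm holds its last target. There are 200 camera calls.

## Working session

There is one attempt and no reset: what is moved stays moved. The work goes in short steps, Python scripts to look and compute and a tool call to move; the robot and the scene stay as the last step left them, time stands still between calls to the robot, and variables do not carry over. Pictures are saved under pics/ and viewed, at most 14 in all, crops included, and the job is handed in when it is done.

Besides the shell and the picture viewer there is one more tool, called after ">>>" in YAML: its name, and indented under it one key for each argument. apply_moves: Moves the arm, as the interface text tells. Its arguments: {"type":"object","properties":{"xyz":{"type":"array"},"turn":{"type":"array"},"grip":{"type":"array"}},"required":["xyz","turn","grip"]}

```bash
mkdir -p pics; cat > h.py <<'E'
from station import *
import numpy as np, cv2, pickle
from scipy.spatial.transform import Rotation as R
def save(s,n): cv2.imwrite(f'pics/{n}.png',s['image'][:,:,::-1])
def cam(s,st=None):
    if 'T_tool_cam' in s:
        T=np.eye(4);T[:3,:3]=R.from_quat(st['tool_rot']).as_matrix();T[:3,3]=st['tool_pos'];T=T@np.array(s['T_tool_cam']);return T[:3,3],T[:3,:3]
    r=np.array(s['rotation']); r=r if r.shape==(3,3) else R.from_quat(r).as_matrix()
    return np.array(s['position']),r
def K(s): f=192/np.tan(np.radians(s['fovy'])/2); return np.array([[f,0,s['cx']],[0,f,s['cy']],[0,0,1.]])
def toworld(s,px,z,st=None):
    p,r=cam(s,st); px=np.array(px,float).reshape(-1,1,2)
    u=cv2.undistortPointsIter(px,K(s),np.array([s['k1'],0,0,0.]),None,None,(3,60,1e-10)).reshape(-1,2)
    d=np.c_[u,np.ones(len(u))]@r.T
    z=np.broadcast_to(z,len(u)); return p+d*((z-p[2])/d[:,2])[:,None]
def topix(s,P,st=None):
    p,r=cam(s,st); c=(np.array(P,float).reshape(-1,3)-p)@r
    return cv2.projectPoints(c,np.zeros(3),np.zeros(3),K(s),np.array([s['k1'],0,0,0.]))[0].reshape(-1,2)
E
python3 - <<'E'
from h import *
print(get_state())
try: print(tcp_to_grasp)
except Exception as e: print(e)
for n in ['top','side']:
    s=snapshot(n); save(s,n+'0'); pickle.dump(s,open(n+'0.pkl','wb')); print({k:v for k,v in s.items() if k!='image'})
st=get_state();s=snapshot('wrist');save(s,'wrist0');pickle.dump((s,st),open('wrist0.pkl','wb'));print({k:v for k,v in s.items() if k!='image'})
im=cv2.imread('pics/top0.png');cv2.imwrite('pics/top0b.png',cv2.resize(im,(800,600),interpolation=cv2.INTER_CUBIC))
E
```

```text
{'t': 0.0, 'qpos': array([ 1.10091150e+00,  8.79810328e-02,  1.37230509e+00, -1.22038734e-05,
        1.68361504e+00, -1.03118222e-01]), 'qd': array([ 0.00154697,  0.00024578, -0.00016022,  0.00030023, -0.00160125,
        0.0004853 ]), 'effort': array([-1.41048508e-04, -3.51859474e+01, -3.13275003e+01, -1.00379743e-04,
        1.07105653e-02, -1.17584815e-05]), 'tool_pos': array([0.19719042, 0.51330741, 0.40349867]), 'tool_rot': array([ 1.82357731e-01,  9.83231573e-01, -1.10891618e-03, -3.20372555e-04]), 'contact_force': array([ 0.24985668, -0.46831452,  0.87995885]), 'torque': array([-0.01771876,  0.03616817,  0.03319242]), 'grasp_force': 0.0, 'finger_gap': 0.08526795676379094}
0.1547
{'fovy': 43.22703497480583, 'cx': 253.08074780151665, 'cy': 188.91783818582203, 'k1': 0.052830828462998185, 'position': array([ 0.2555342 , -0.01719087,  1.44087621]), 'rotation': array([-0.69569475,  0.71531543, -0.04140513,  0.05116899])}
{'fovy': 56.42898886376115, 'cx': 249.84005255170223, 'cy': 189.28055392747171, 'k1': 0.03098559289470172, 'position': array([0.24800858, 1.02492598, 0.85510051]), 'rotation': array([-0.0850736 ,  0.89326204, -0.43938234,  0.04229143])}
{'fovy': 69.63684266285338, 'cx': 255.27216934485963, 'cy': 193.8849530659386, 'k1': -0.021519061485559782, 'T_tool_cam': array([[-1.24140172e-04, -9.53174569e-01, -3.02420611e-01,
         7.78463603e-02],
       [ 9.99998935e-01,  3.21411514e-04, -1.42351846e-03,
        -8.20501762e-04],
       [ 1.45406306e-03, -3.02420465e-01,  9.53173514e-01,
         3.15242666e-02],
       [ 0.00000000e+00,  0.00000000e+00,  0.00000000e+00,
         1.00000000e+00]])}
```

View pics/top0b.png

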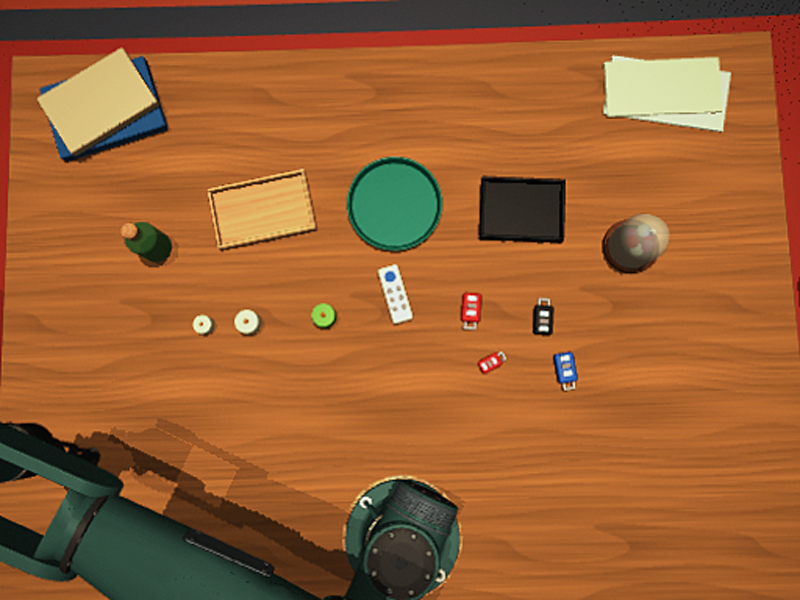

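View pics/side0.png

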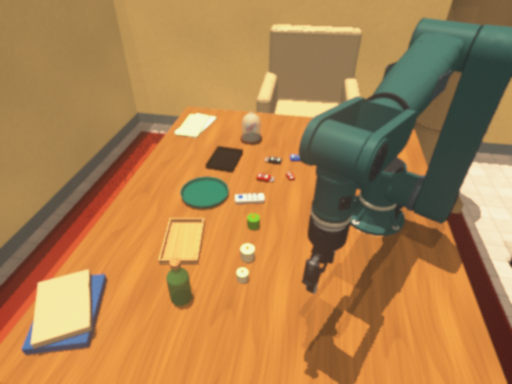

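The top view (800x600) shows the small ivory candle at (202,324) and the large one at (247,321). The green candle is at (323,315), the remote at (395,294), and the red key at (471,310) with its loop down. The black key is at (543,317) with its loop up. The small red (491,362) and blue (566,370) fobs are decoys. The tray is at (262,209), the dish at (394,204) and the caddy at (522,209). The side view agrees.

```bash
python3 - <<'E'
from h import *
s=pickle.load(open('top0.pkl','rb'))
P={'black':(543,317,.01),'red':(471,310,.01),'smallred':(491,362,.008),'ivory':(247,321,.03),'sm':(202,324,.02),'green':(323,315,.03),'remote':(395,294,.015),'dish':(394,204,.01),'tray':(262,209,.011),'caddy':(522,209,.011),'bottle':(152,245,.05),'dome':(632,246,.05),
'ivL':(234,321,.035),'ivR':(260,321,.035)}
for k,(u,v,z) in P.items(): print(k,toworld(s,[[u/1.5625-.2,v/1.5625-.2]],z)[0].round(3))
st=get_state(); Rm=R.from_quat(st['tool_rot']).as_matrix(); print(Rm.round(3))
T=Rm.T@(np.array([0.33,0.0,0.46])-st['tool_pos']); print('shift tool mm',T*1000)
E
```

```text
black [ 0.395 -0.277  0.01 ]
red [ 0.412 -0.142  0.01 ]
smallred [ 0.313 -0.176  0.008]
ivory [0.402 0.28  0.03 ]
sm [0.399 0.366 0.02 ]
green [0.409 0.137 0.03 ]
remote [0.447 0.001 0.015]
dish [ 0.623 -0.001  0.01 ]
tray [0.62  0.254 0.011]
caddy [ 0.605 -0.247  0.011]
bottle [0.547 0.452 0.05 ]
dome [ 0.519 -0.44   0.05 ]
ivL [0.402 0.303 0.035]
ivR [0.4   0.254 0.035]
[[-0.933  0.359 -0.001]
 [ 0.359  0.933 -0.002]
 [ 0.    -0.002 -1.   ]]
shift tool mm [-308.03427917 -431.66132927  -55.53380945]
```

```bash
python3 - <<'E'
from h import *
st=get_state(); Rm=R.from_quat(st['tool_rot']).as_matrix()
for p in ([0.40,0.15,0.45],[0.40,-0.17,0.45]): print((Rm.T@(np.array(p)-st['tool_pos'])*1000).round())
E
```

```text
[-320. -267.  -46.]
[-434. -565.  -45.]
```

>>> apply_moves:
  xyz:
    - [-30,-25,-5]
    - [-60,-50,-10]
    - [-90,-75,-15]
    - [-120,-100,-20]
    - [-150,-125,-25]
    - [-180,-150,-30]
    - [-210,-175,-35]
    - [-260,-215,-40]
    - [-300,-250,-46]
    - [-320,-267,-46]
  turn: [-5,-10,-15,-21,-21,-21,-21,-21,-21,-21]
  grip: [1,1,1,1,1,1,1,1,1,1]

```text
t: 0.98
tool_pos: [0.3915, 0.1641, 0.45]
tool_rot: [-0.0, 1.0, 0.0, 0.0]
contact_force: [1.0, 0.6, -0.2]
finger_gap: 0.0856
grasp_force: 0.0
```

>>> apply_moves:
  xyz:
    - [0,0,0]
    - [0,0,0]
    - [0,0,0]
  turn: [0,0,0]
  grip: [1,1,1]

```text
t: 1.23
tool_pos: [0.3911, 0.166, 0.4493]
tool_rot: [0.001, 1.0, 0.0, -0.001]
contact_force: [-0.0, -0.0, 0.6]
finger_gap: 0.0851
grasp_force: 0.0
```

```bash
python3 - <<'E'
from h import *
st=get_state();s=snapshot('wrist');save(s,'w1');pickle.dump((s,st),open('w1.pkl','wb'))
im=cv2.imread('pics/w1.png');cv2.imwrite('pics/w1b.png',cv2.resize(im,(800,600),interpolation=cv2.INTER_CUBIC))
print(st['t'],st['tool_pos'],abs(st['qd']).max());print(R.from_quat(st['tool_rot']).as_matrix().round(3))
E
```

```text
1.2333 [0.39112231 0.16595513 0.44927497] 0.0420124914172483
[[-1.     0.001 -0.001]
 [ 0.001  1.     0.001]
 [ 0.001  0.001 -1.   ]]
```

View pics/w1b.png

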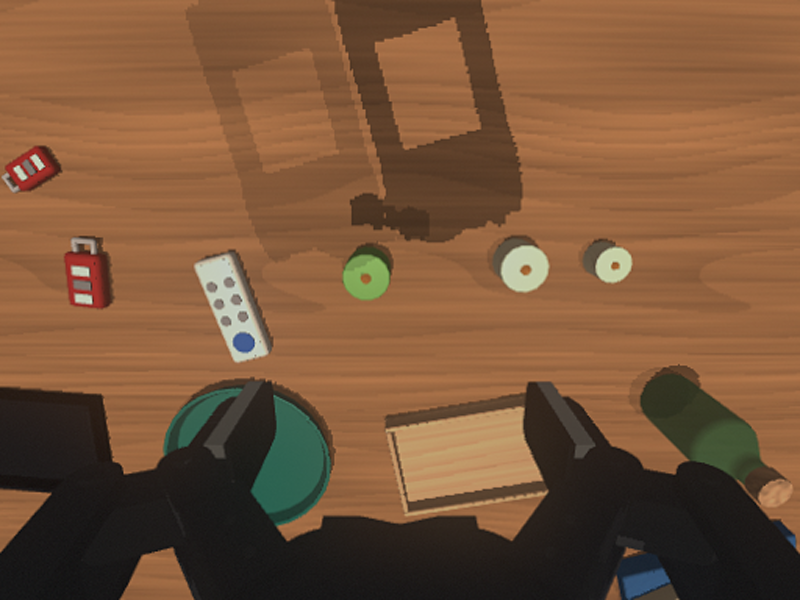

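>>> apply_moves:
  xyz:
    - [0,-40,0]
    - [0,-80,0]
    - [0,-120,0]
    - [0,-160,0]
    - [0,-200,0]
    - [0,-240,0]
    - [0,-280,0]
    - [0,-320,0]
    - [0,-320,0]
    - [0,-320,0]
  turn: [0,0,0,0,0,0,0,0,0,0]
  grip: [1,1,1,1,1,1,1,1,1,1]

```text
t: 2.12
tool_pos: [0.3915, -0.1542, 0.449]
tool_rot: [0.001, 1.0, 0.001, -0.001]
contact_force: [-0.3, -0.3, -0.3]
finger_gap: 0.0849
grasp_force: 0.0
```

```bash
python3 - <<'E'
from h import *
st=get_state();s=snapshot('wrist');save(s,'w2');pickle.dump((s,st),open('w2.pkl','wb'))
im=cv2.imread('pics/w2.png');cv2.imwrite('pics/w2b.png',cv2.resize(im,(800,600),interpolation=cv2.INTER_CUBIC))
print(st['t'],st['tool_pos'],abs(st['qd']).max());print(R.from_quat(st['tool_rot']).as_matrix().round(3))
E
```

```text
2.1167 [ 0.39145153 -0.15423218  0.44897123] 0.05596784987730677
[[-1.     0.001 -0.001]
 [ 0.001  1.     0.001]
 [ 0.001  0.001 -1.   ]]
```

View pics/w2b.png

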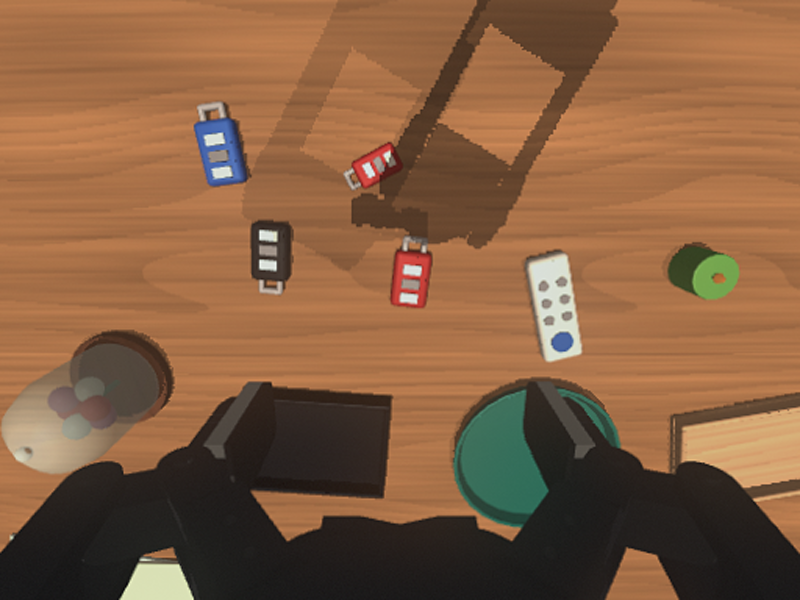

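w2 (800x600) shows the black key at (270,250) with its loop down (+x), and the red key at (411,275) with its loop up (-x). The remote is at (555,305). w1 shows the ivory candle's top at (524,268) with the smaller one at (613,265), and the green one at (366,277). Next I'll fit models to the silhouettes.

```bash
cat > fit.py <<'E'
from h import *
from scipy.optimize import minimize
a=np.linspace(0,2*np.pi,40,endpoint=False); c=np.c_[np.cos(a),np.sin(a)]
def box(x0,x1,w,h): return np.array([[x,y,z] for x in(x0,x1) for y in(-w/2,w/2) for z in(0,h)])
def cyl(r0,r1,h): return np.r_[np.c_[c*r0,0*a],np.c_[c*r1,0*a+h]]
def mask(s,roi,f):
    x0,y0,x1,y1=[int(v/1.5625) for v in roi]; hsv=cv2.cvtColor(s['image'],cv2.COLOR_RGB2HSV).astype(int)
    m=np.zeros((384,512),np.uint8); m[y0:y1,x0:x1]=f(hsv[...,0],hsv[...,1],hsv[...,2])[y0:y1,x0:x1]
    n,l,st,_=cv2.connectedComponentsWithStats(m); k=1+st[1:,4].argmax(); m=(l==k).astype(np.uint8)
    cs,_=cv2.findContours(m,cv2.RETR_EXTERNAL,cv2.CHAIN_APPROX_NONE); return cv2.drawContours(np.zeros_like(m),cs,-1,1,-1)
def fit(s,m,model,g,st=None,z=0):
    def hull(p):
        P=model@R.from_euler('z',p[2]*10).as_matrix().T+[p[0],p[1],z]
        return cv2.convexHull(topix(s,P,st).astype(np.float32)).reshape(-1,2)
    def cost(p):
        q=np.zeros_like(m); cv2.fillConvexPoly(q,np.round(hull(p)*16).astype(np.int32),1,cv2.LINE_8,4)
        return 1-(q&m).sum()/max(1,(q|m).sum())
    # soft: supersampled
    M=cv2.resize(m,None,fx=4,fy=4,interpolation=cv2.INTER_NEAREST)
    def cost(p):
        q=np.zeros_like(M); cv2.fillConvexPoly(q,np.round((hull(p)*4+1.5)*16).astype(np.int32),1,cv2.LINE_8,4)
        return 1-(q&M).sum()/max(1,(q|M).sum())
    g=np.array([g[0],g[1],g[2]/10.])
    for _ in range(2):
        r=minimize(cost,g,method='Nelder-Mead',options=dict(initial_simplex=g+np.r_[np.zeros((1,3)),np.diag([.01,.01,.015])],xatol=1e-4,fatol=1e-4)); g=r.x
    return np.array([g[0],g[1],g[2]*10]).round(4),round(r.fun,3)
KEY=box(-.035,.021,.036,.016); REM=box(-.055,.055,.04,.018); CAN=cyl(.022,.022,.04)
TRAY=box(-.06,.06,.19,.022); CAD=box(-.06,.06,.16,.022); DISH=cyl(.086,.093,.02)
red=lambda h,s,v:((h<6)|(h>172))&(s>150)&(v>90)
green=lambda h,s,v:(h>35)&(h<65)&(s>80)
pale=lambda h,s,v:(s<75)&(v>130)
dark=lambda h,s,v:(v<60)
teal=lambda h,s,v:(h>68)&(h<95)&(s>90)
E
python3 - <<'E'
from fit import *
t=pickle.load(open('top0.pkl','rb')); s1,q1=pickle.load(open('w1.pkl','rb')); s2,q2=pickle.load(open('w2.pkl','rb'))
def go(n,s,st,roi,f,mod,g):
    m=mask(s,roi,f); print(n,m.sum(),*fit(s,m,mod,g,st))
    return m
pi=np.pi; M=[]
M.append(go('black w2',s2,q2,(240,210,300,285),dark,KEY,(.4,-.277,0)))
M.append(go('red w2',s2,q2,(380,235,445,312),red,KEY,(.412,-.142,pi-.1)))
M.append(go('remote w2',s2,q2,(515,240,595,365),lambda h,s,v:pale(h,s,v)|((h>100)&(h<125)),REM,(.447,0,.15)))
M.append(go('green w2',s2,q2,(655,230,750,310),green,CAN,(.409,.137,0)))
M.append(go('caddy top',t,None,(465,165,580,255),dark,CAD,(.605,-.247,0)))
M.append(go('dish top',t,None,(335,145,455,262),teal,DISH,(.623,0,0)))
T1=go('remote w1',s1,q1,(185,240,280,370),lambda h,s,v:pale(h,s,v)|((h>100)&(h<125)),REM,(.447,0,.15))
T1|=go('green w1',s1,q1,(330,235,400,310),green,CAN,(.409,.137,0))
T1|=go('red w1',s1,q1,(55,230,120,312),red,KEY,(.412,-.142,pi-.1))
m=mask(s1,(490,235,555,300),lambda h,s,v:(h>20)&(h<45)&(s<120)&(v>140)); T1|=m
print('ivory w1 top only',m.sum(),fit(s1,m,cyl(.022,.022,0),(.4,.28,0),q1,z=.04))
# tray
hsv=cv2.cvtColor(t['image'],cv2.COLOR_RGB2HSV)
for n,(u,v) in dict(tray=(262,209),wood=(262,270),wood2=(200,180)).items(): print(n,hsv[int(v/1.5625),int(u/1.5625)])
mt=mask(t,(200,160,325,255),lambda h,s,v:(s<150)&(v>120)); print('tray top',mt.sum(),fit(t,mt,TRAY,(.62,.254,.2)))
o1=s1['image'].copy();o1[T1>0]=(255,0,255)
o2=s2['image'].copy()
for m in M[:4]:o2[m>0]=(255,0,255)
ot=t['image'].copy()
for m in M[4:]+[mt]:ot[m>0]=(255,0,255)
cv2.imwrite('pics/masks.png',cv2.resize(np.vstack([np.hstack([o1,o2])[120:384],np.hstack([ot,ot])[80:260]])[:,:,::-1],(800,350)))
E
```

```text
black w2 155 [ 0.396  -0.2717  0.0814] 0.853
red w2 801 [ 0.4122 -0.144   3.0484] 0.137
remote w2 1703 [0.45   0.0005 0.3045] 0.166
green w2 1116 [0.4075 0.1339 0.2964] 0.103
caddy top 2181 [ 0.6036 -0.2462 -0.0727] 0.034
dish top 2827 [ 0.6228 -0.0023  0.1258] 0.043
remote w1 1658 [ 0.4484 -0.0009  0.1916] 0.224
green w1 780 [0.409  0.1341 0.0998] 0.125
red w1 769 [ 0.4109 -0.1468  3.2757] 0.316
ivory w1 top only 722 (array([0.3999, 0.2774, 0.1408]), np.float64(0.052))
tray [ 17 151 227]
wood [ 13 188 189]
wood2 [ 13 191 179]
tray top 1307 (array([0.6207, 0.255 , 0.1813]), np.float64(0.503))
```

View pics/masks.png

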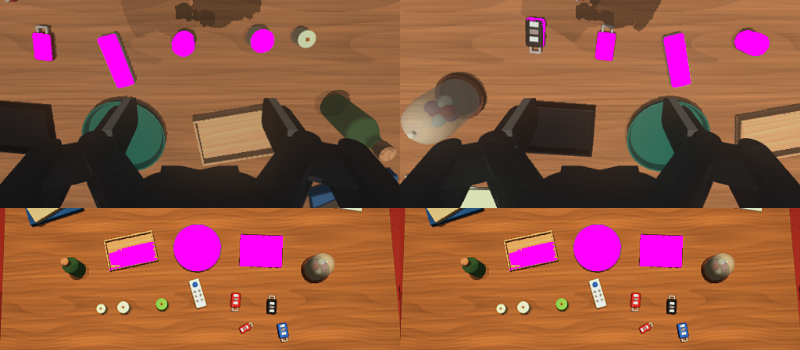

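The masks cover the objects well, except that the black key and the tray came out only partial. For those two I'll use hand-picked corners.

```bash
python3 - <<'E'
from fit import *
t=pickle.load(open('top0.pkl','rb')); s1,q1=pickle.load(open('w1.pkl','rb')); s2,q2=pickle.load(open('w2.pkl','rb'))
def rect(W):
    (cx,cy),(w,h),an=cv2.minAreaRect((W[:,:2]*1000).astype(np.float32)); print(' ctr',round(cx),round(cy),'size',round(w),round(h),'ang',round(an,1),'or',round(an-90,1))
sc=lambda L:np.array(L)/1.5625-.2
print('tray');W=toworld(t,sc([(208,191),(304,170),(317,230),(219,249)]),.022);print((W*1000).round());rect(W)
print('black');W=toworld(s2,sc([(254,221),(291,223),(286,281),(250,279)]),.016,q2);print((W*1000).round());rect(W)
for n,s,q,roi,f,z in [('red2',s2,q2,(380,235,445,312),red,.016),('red1',s1,q1,(55,230,120,312),red,.016),('rem2',s2,q2,(515,240,595,365),pale,.018),('rem1',s1,q1,(185,240,280,370),pale,.018),('remtop',t,None,(370,255,420,330),lambda h,s,v:pale(h,s,v)|((h>95)&(h<125)),.018),('redtop',t,None,(455,285,490,335),lambda h,s,v:red(h,s,v)|pale(h,s,v),.016)]:
    m=mask(s,roi,f); y,x=np.nonzero(m); print(n);rect(toworld(s,np.c_[x,y],z,q))
st=get_state();print(st['tool_pos'],st['t'])
E
```

```text
tray
[[656. 356.  22.]
 [692. 171.  22.]
 [573. 147.  22.]
 [542. 334.  22.]]
 ctr 615 252 size 121 190 ang 11.1 or -78.9
black
[[ 360. -289.   16.]
 [ 362. -255.   16.]
 [ 417. -264.   16.]
 [ 415. -298.   16.]]
 ctr 389 -276 size 34 60 ang 80.7 or -9.3
red2
 ctr 416 -144 size 34 54 ang 83.5 or -6.5
red1
 ctr 416 -141 size 36 54 ang 83.7 or -6.3
rem2
 ctr 446 -2 size 108 40 ang 14.9 or -75.1
rem1
 ctr 446 2 size 108 39 ang 15.3 or -74.7
remtop
 ctr 447 2 size 108 38 ang 15.2 or -74.8
redtop
 ctr 410 -140 size 35 68 ang 81.5 or -8.5
[ 0.39149821 -0.15313742  0.44924559] 2.1667
```

>>> apply_moves:
  xyz:
    - [0,-25,30]
    - [1,-55,60]
    - [1,-80,90]
    - [1,-100,120]
    - [2,-123,155]
    - [2,-123,190]
    - [2,-123,220]
    - [2,-123,250]
    - [2,-123,266]
    - [2,-123,266]
  turn: [5,9,9,9,9,9,9,9,9,9]
  grip: [1,1,1,1,1,1,1,1,1,1]

```text
t: 3.0
tool_pos: [0.3887, -0.273, 0.1792]
tool_rot: [0.076, 0.997, 0.003, -0.004]
contact_force: [-0.6, 0.4, -1.0]
finger_gap: 0.0855
grasp_force: 0.0
```

```bash
python3 - <<'E'
from h import *
st=get_state();s=snapshot('wrist');save(s,'w3');pickle.dump((s,st),open('w3.pkl','wb'));print(st['t'],st['tool_pos'],st['contact_force'],R.from_quat(st['tool_rot']).as_matrix().round(3))
E
```

```text
3.0 [ 0.38873928 -0.27304923  0.17918379] [-0.62446502  0.36117898 -0.96893013] [[-0.988  0.152 -0.007]
 [ 0.152  0.988  0.007]
 [ 0.008  0.006 -1.   ]]
```

View pics/w3.png

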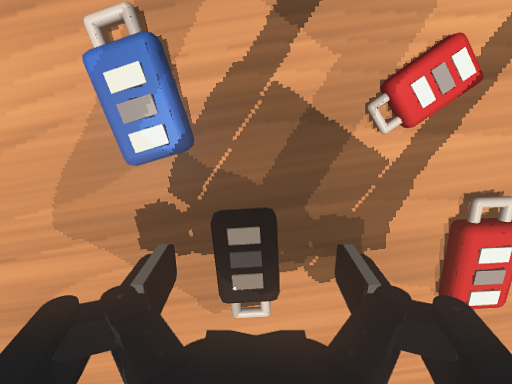

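The key is between the fingers, with its fob spanning (212–279, 208–303), slightly left of the fingers' middle at 258. I'll measure the residual.

```bash
cat > res.py <<'E'
from h import *
# residual of fob/top-face corners in tool frame (mm)
def res(n,px,z):
    s,st=pickle.load(open(n+'.pkl','rb')); W=toworld(s,px,z,st); T=(W-st['tool_pos'])@R.from_quat(st['tool_rot']).as_matrix()*1000
    print((W*1000).round().tolist()); print('tool mm',T.round(1).tolist(),'mean',T.mean(0).round(1))
E
python3 -c "
from res import *
res('w3',[(212,210),(275,209),(279,299),(219,303)],.016)"
```

```text
[[357.0, -290.0, 16.0], [361.0, -259.0, 16.0], [416.0, -263.0, 16.0], [413.0, -298.0, 16.0]]
tool mm [[27.6, -23.0, 163.3], [28.1, 9.2, 163.5], [-26.6, 12.6, 163.1], [-29.2, -21.7, 162.8]] mean [ -0.   -5.7 163.2]
```

>>> apply_moves:
  xyz:
    - [0,-5,0]
    - [0,-5,4]
    - [0,-5,4]
    - [0,-5,4]
    - [0,-5,4]
    - [0,-5,4]
    - [0,-5,4]
    - [0,-5,4]
    - [0,-5,4]
    - [0,-5,4]
  turn: [0,0,0,0,0,0,0,0,0,0]
  grip: [1,1,-1,-1,-1,-1,-1,-1,-1,-1]

```text
t: 3.88
tool_pos: [0.3886, -0.2824, 0.1805]
tool_rot: [0.079, 0.997, -0.001, 0.001]
contact_force: [-0.1, -0.2, 5.5]
finger_gap: 0.0344
grasp_force: 60.3
```

>>> apply_moves:
  xyz:
    - [0,0,-30]
    - [0,0,-65]
    - [-10,35,-80]
    - [-20,72,-80]
    - [-31,110,-80]
    - [-42,148,-80]
    - [-53,186,-80]
    - [-64,224,-80]
    - [-75,262,-80]
    - [-86,300,-80]
  turn: [0,0,0,0,0,0,0,0,0,0]
  grip: [-1,-1,-1,-1,-1,-1,-1,-1,-1,-1]

```text
t: 4.72
tool_pos: [0.5203, 0.0027, 0.2588]
tool_rot: [0.079, 0.997, -0.0, -0.001]
contact_force: [-0.4, -1.2, -0.4]
finger_gap: 0.034
grasp_force: 60.0
```

>>> apply_moves:
  xyz:
    - [-11,38,0]
    - [-22,76,0]
    - [-33,114,0]
    - [-44,152,0]
    - [-54,190,0]
    - [-64,222,0]
    - [-64,222,0]
    - [-64,222,0]
  turn: [-5,-10,-15,-20,-20,-20,-20,-20]
  grip: [-1,-1,-1,-1,-1,-1,-1,-1]

```text
t: 5.38
tool_pos: [0.6182, 0.2117, 0.2578]
tool_rot: [-0.097, 0.995, -0.0, -0.001]
contact_force: [-1.3, -0.2, -1.2]
finger_gap: 0.0346
grasp_force: 60.1
```

```bash
python3 - <<'E'
from h import *
st=get_state();s=snapshot('wrist');save(s,'w4');pickle.dump((s,st),open('w4.pkl','wb'));print(st['t'],st['tool_pos'],st['contact_force'],st['finger_gap'],R.from_quat(st['tool_rot']).as_matrix().round(3))
E
```

```text
5.3833 [0.61819837 0.21173466 0.25775882] [-1.32916829 -0.21275541 -1.24981234] 0.034585584248058555 [[-0.981 -0.193 -0.003]
 [-0.193  0.981 -0.001]
 [ 0.003 -0.    -1.   ]]
```

View pics/w4.png

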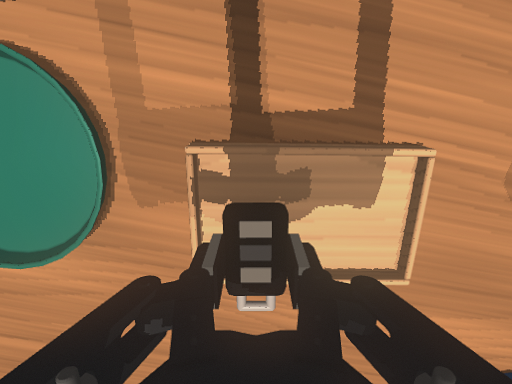

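The key is held level. The tray's rim corners show at (187,147), (435,152) and (410,283).

```bash
python3 -c "
from res import *
res('w4',[(187,147),(435,151),(409,283)],.022)
res('w4',[(226,205),(286,205),(285,293),(228,293)],.09)"
```

```text
[[579.0, 152.0, 22.0], [545.0, 333.0, 22.0], [658.0, 355.0, 22.0]]
tool mm [[49.8, -51.1, 235.9], [47.2, 133.4, 235.8], [-67.7, 133.2, 235.5]] mean [  9.8  71.8 235.8]
[[592.0, 190.0, 90.0], [586.0, 221.0, 90.0], [640.0, 233.0, 90.0], [646.0, 200.0, 90.0]]
tool mm [[29.0, -16.0, 167.8], [29.0, 15.5, 167.8], [-25.7, 16.8, 167.7], [-25.8, -16.6, 167.7]] mean [ 1.600e+00 -1.000e-01  1.678e+02]
```

>>> apply_moves:
  xyz:
    - [-4,0,25]
    - [-4,0,50]
    - [-4,0,62]
    - [-4,0,66]
    - [-4,0,68]
    - [-4,0,68]
    - [-4,0,69]
    - [-4,0,69]
  turn: [0,0,0,0,0,0,0,0]
  grip: [-1,-1,-1,-1,-1,-1,-1,-1]

```text
t: 6.1
tool_pos: [0.6227, 0.2108, 0.1924]
tool_rot: [-0.096, 0.995, 0.0, 0.002]
contact_force: [-0.1, -0.0, -0.9]
finger_gap: 0.0342
grasp_force: 60.1
```

>>> apply_moves:
  xyz:
    - [0,0,2]
    - [0,0,3]
    - [0,0,4]
    - [0,0,4]
    - [0,0,4]
  turn: [0,0,0,0,0]
  grip: [-1,-1,-1,-1,-1]

```text
t: 6.52
tool_pos: [0.6222, 0.2109, 0.1867]
tool_rot: [-0.096, 0.995, 0.0, 0.0]
contact_force: [-0.4, 0.5, -0.7]
finger_gap: 0.0339
grasp_force: 60.1
```

>>> apply_moves:
  xyz:
    - [0,0,1]
    - [0,0,1]
    - [0,0,2]
    - [0,0,2]
  turn: [0,0,0,0]
  grip: [-1,-1,-1,-1]

```text
t: 6.85
tool_pos: [0.6222, 0.2109, 0.1866]
tool_rot: [-0.096, 0.995, 0.0, 0.0]
contact_force: [-4.5, -0.6, 8.0]
finger_gap: 0.034
grasp_force: 61.0
```

>>> apply_moves:
  xyz:
    - [0,0,0]
    - [0,0,0]
    - [0,0,0]
    - [0,0,-10]
    - [0,0,-40]
    - [0,0,-80]
    - [0,0,-100]
  turn: [0,0,0,0,0,0,0]
  grip: [0.2,0.2,0.2,0.2,0.2,0.2,0.6]

```text
t: 7.43
tool_pos: [0.6229, 0.211, 0.2898]
tool_rot: [-0.096, 0.995, 0.0, 0.003]
contact_force: [0.5, 0.2, 0.7]
finger_gap: 0.0619
grasp_force: 0.0
```

```bash
python3 - <<'E'
from h import *
st=get_state();s=snapshot('wrist');save(s,'w5');pickle.dump((s,st),open('w5.pkl','wb'));print(st['t'],st['tool_pos'],st['contact_force'],st['finger_gap'])
Rm=R.from_quat(st['tool_rot']).as_matrix();print('to red',Rm.T@(np.array([.415,-.143,.24])-st['tool_pos'])*1000)
E
```

```text
7.4333 [0.62285749 0.21100121 0.28975224] [0.49331375 0.19266323 0.71503436] 0.061891490327576924
to red [ 271.80855897 -307.91841969   47.9919628 ]
```

View pics/w5.png

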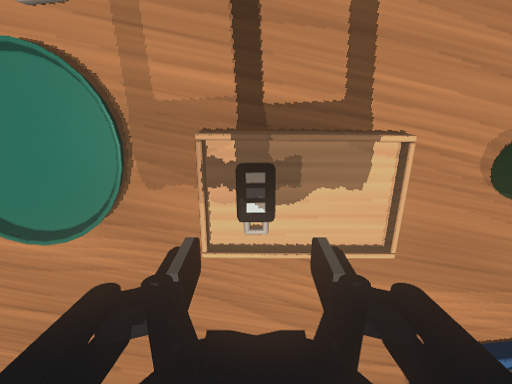

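The black key lies flat in the tray at (256,193), buttons up, loop toward (256,228). The red key is next.

>>> apply_moves:
  xyz:
    - [25,-29,0]
    - [52,-58,0]
    - [79,-88,0]
    - [106,-118,0]
    - [133,-149,0]
    - [160,-180,5]
    - [187,-211,15]
    - [214,-242,25]
    - [241,-273,35]
    - [268,-304,45]
  turn: [4,9,13,17,17,17,17,17,17,17]
  grip: [0.9,0.9,0.9,0.9,0.9,0.9,0.9,0.9,0.9,0.9]

```text
t: 8.32
tool_pos: [0.417, -0.1378, 0.2404]
tool_rot: [0.052, 0.999, -0.0, 0.001]
contact_force: [0.8, -0.9, 0.1]
finger_gap: 0.0813
grasp_force: 0.0
```

>>> apply_moves:
  xyz:
    - [0,0,0]
    - [0,0,0]
  turn: [0,0]
  grip: [0.9,0.9]

```text
t: 8.48
tool_pos: [0.4171, -0.1381, 0.2399]
tool_rot: [0.055, 0.998, 0.0, -0.0]
contact_force: [0.8, -1.1, 0.1]
finger_gap: 0.0814
grasp_force: 0.0
```

```bash
cat >> res.py <<'E'
def shot(n):
    st=get_state();s=snapshot('wrist');save(s,n);pickle.dump((s,st),open(n+'.pkl','wb'));print(st['t'],st['tool_pos'].round(4),st['contact_force'].round(1),st['finger_gap'].round(4),'yaw',np.degrees(np.arctan2(*-R.from_quat(st['tool_rot']).as_matrix()[1::-1,0])).round(1)); return s,st
def to(p):
    st=get_state(); print('to',p,((np.array(p)-st['tool_pos'])@R.from_quat(st['tool_rot']).as_matrix()*1000).round(1))
def meas(s,st,f,z,roi=(0,0,800,600)):
    from fit import mask
    m=mask(s,roi,f); y,x=np.nonzero(m); W=toworld(s,np.c_[x,y],z,st); T=(W-st['tool_pos'])@R.from_quat(st['tool_rot']).as_matrix()*1000
    print('px',x.mean().round(),y.mean().round(),'tool rect',cv2.minAreaRect(T[:,:2].astype(np.float32)),'world',(W.mean(0)*1000).round(1))
E
python3 - <<'E'
from res import *
from fit import red
s,st=shot('w6'); to([.415,-.143,.24]); meas(s,st,red,.016,(300,200,500,480))
E
```

```text
Traceback (most recent call last):
  File "res.py", line 7, in shot
    st=get_state();s=snapshot('wrist');save(s,n);pickle.dump((s,st),open(n+'.pkl','wb'));print(st['t'],st['tool_pos'].round(4),st['contact_force'].round(1),st['finger_gap'].round(4),'yaw',np.degrees(np.arctan2(*-R.from_quat(st['tool_rot']).as_matrix()[1::-1,0])).round(1)); return s,st
                                                                                                                                                            ^^^^^^^^^^^^^^^^^^^^^^
AttributeError: 'float' object has no attribute 'round'
```

```bash
sed -i "s/st\['finger_gap'\].round(4)/round(st['finger_gap'],4)/" res.py
python3 - <<'E'
from res import *
from fit import red
s,st=shot('w6'); to([.415,-.143,.24]); meas(s,st,red,.016,(300,200,500,480))
E
```

```text
8.5333 [ 0.418  -0.1371  0.2404] [0.4 0.5 0.6] 0.081 yaw -6.2
to [0.415, -0.143, 0.24] [ 2.9 -7.   0.7]
px 246.0 234.0 tool rect ((-12.31372356414795, -6.780450820922852), (34.18256378173828, 25.162145614624023), 89.97004699707031) world [ 432.4 -146.5   16. ]
```

>>> apply_moves:
  xyz:
    - [2,-6,30]
    - [2,-6,55]
    - [2,-6,60]
    - [2,-6,60]
    - [2,-6,60]
    - [2,-6,60]
    - [2,-6,60]
    - [2,-6,60]
    - [2,-6,60]
    - [2,-6,60]
  turn: [0,0,0,0,0,0,0,0,0,0]
  grip: [0.9,0.9,0.9,-1,-1,-1,-1,-1,-1,-1]

```text
t: 9.42
tool_pos: [0.4168, -0.1425, 0.1824]
tool_rot: [0.052, 0.999, -0.001, 0.002]
contact_force: [0.8, 0.2, 5.6]
finger_gap: 0.0341
grasp_force: 60.4
```

>>> apply_moves:
  xyz:
    - [0,0,0]
    - [0,0,-30]
    - [0,0,-65]
    - [0,0,-80]
    - [0,0,-80]
  turn: [0,0,0,0,0]
  grip: [-1,-1,-1,-1,-1]

```text
t: 9.83
tool_pos: [0.4171, -0.143, 0.2653]
tool_rot: [0.052, 0.999, -0.002, 0.005]
contact_force: [0.4, 0.7, -1.1]
finger_gap: 0.0342
grasp_force: 60.1
```

```bash
python3 - <<'E'
from res import *
s,st=shot('w7'); to([.616,.295,.26])
E
```

```text
9.8333 [ 0.4171 -0.143   0.2653] [ 0.4  0.7 -1.1] 0.0342 yaw -6.0
to [0.616, 0.295, 0.26] [-152.7  456.1    2.5]
```

View pics/w7.png

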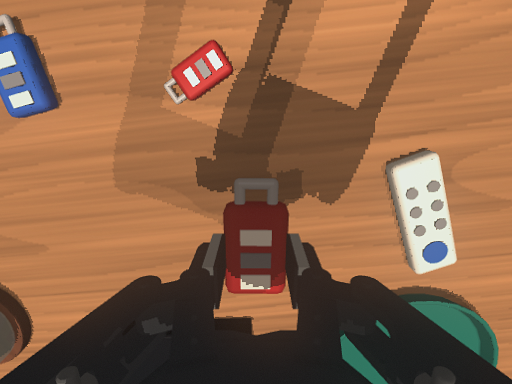

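>>> apply_moves:
  xyz:
    - [-13,38,0]
    - [-26,76,0]
    - [-39,114,0]
    - [-52,152,0]
    - [-65,190,0]
    - [-78,228,0]
    - [-91,266,0]
    - [-104,304,0]
    - [-117,342,0]
    - [-130,380,0]
  turn: [0,0,0,0,0,0,0,0,0,0]
  grip: [-1,-1,-1,-1,-1,-1,-1,-1,-1,-1]

```text
t: 10.72
tool_pos: [0.5845, 0.2238, 0.2573]
tool_rot: [0.052, 0.999, -0.001, -0.002]
contact_force: [1.7, -0.5, 0.2]
finger_gap: 0.0341
grasp_force: 60.1
```

>>> apply_moves:
  xyz:
    - [-13,38,0]
    - [-26,77,0]
    - [-26,77,0]
    - [-26,77,0]
    - [-26,77,0]
  turn: [-5,-10,-15,-17,-17]
  grip: [-1,-1,-1,-1,-1]

```text
t: 11.13
tool_pos: [0.6182, 0.2967, 0.2563]
tool_rot: [-0.097, 0.995, -0.001, -0.003]
contact_force: [0.3, -1.0, -0.6]
finger_gap: 0.0337
grasp_force: 60.2
```

```bash
python3 - <<'E'
from res import *
s,st=shot('w8'); to([.6203,.296,.19])
E
```

```text
11.1333 [0.6182 0.2967 0.2563] [ 0.3 -1.  -0.6] 0.0337 yaw 11.1
to [0.6203, 0.296, 0.19] [-2.4 -0.4 67. ]
```

View pics/w8.png

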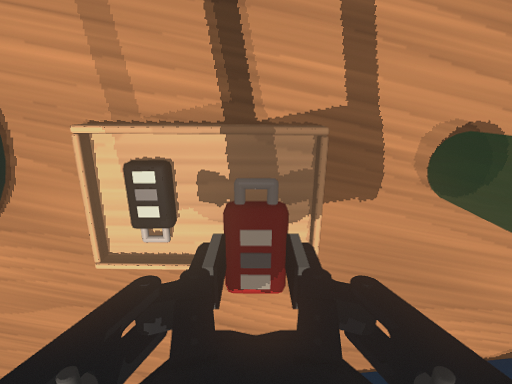

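>>> apply_moves:
  xyz:
    - [-2,0,25]
    - [-2,0,50]
    - [-2,0,62]
    - [-2,0,66]
    - [-2,0,68]
    - [-2,0,69]
    - [-2,0,69]
    - [-2,0,70]
    - [-2,0,70]
  turn: [0,0,0,0,0,0,0,0,0]
  grip: [-1,-1,-1,-1,-1,-1,-1,-1,-1]

```text
t: 11.93
tool_pos: [0.621, 0.2964, 0.1917]
tool_rot: [-0.096, 0.995, 0.0, 0.001]
contact_force: [0.1, 0.1, -1.1]
finger_gap: 0.0338
grasp_force: 60.2
```

>>> apply_moves:
  xyz:
    - [0,0,1]
    - [0,0,2]
    - [0,0,2]
  turn: [0,0,0]
  grip: [-1,-1,-1]

```text
t: 12.18
tool_pos: [0.6207, 0.2963, 0.1886]
tool_rot: [-0.096, 0.995, 0.0, 0.0]
contact_force: [-0.9, 0.5, -0.1]
finger_gap: 0.0336
grasp_force: 60.3
```

>>> apply_moves:
  xyz:
    - [0,0,1]
    - [0,0,2]
    - [0,0,2]
  turn: [0,0,0]
  grip: [-1,-1,-1]

```text
t: 12.43
tool_pos: [0.6207, 0.2964, 0.1885]
tool_rot: [-0.096, 0.995, 0.0, 0.0]
contact_force: [-4.4, -2.5, 6.4]
finger_gap: 0.0341
grasp_force: 61.0
```

>>> apply_moves:
  xyz:
    - [0,0,0]
    - [0,0,0]
    - [0,0,0]
    - [0,0,-10]
    - [0,0,-40]
    - [0,0,-80]
    - [0,0,-110]
  turn: [0,0,0,0,0,0,0]
  grip: [0.2,0.2,0.2,0.2,0.2,0.2,0.6]

```text
t: 13.02
tool_pos: [0.6207, 0.2963, 0.2988]
tool_rot: [-0.096, 0.995, 0.0, 0.001]
contact_force: [0.6, -0.6, 1.2]
finger_gap: 0.0623
grasp_force: 0.0
```

```bash
python3 - <<'E'
from res import *
s,st=shot('w9'); to([.400,.277,.26])
E
```

```text
13.0167 [0.6207 0.2963 0.2988] [ 0.6 -0.6  1.2] 0.0623 yaw 11.0
to [0.4, 0.277, 0.26] [222.3  22.8  44.6]
```

View pics/w9.png

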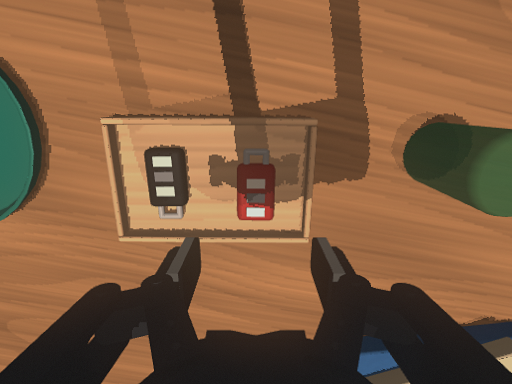

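Both keys lie flat and apart in the tray. The black one is at (166,176) and the red one at (256,192). The ivory candle is next.

>>> apply_moves:
  xyz:
    - [38,4,0]
    - [76,8,0]
    - [114,12,5]
    - [152,16,15]
    - [190,20,30]
    - [222,23,40]
    - [222,23,40]
    - [222,23,40]
  turn: [4,8,11,11,11,11,11,11]
  grip: [0.5,0.5,0.5,0.5,0.5,0.5,0.5,0.5]

```text
t: 13.73
tool_pos: [0.3963, 0.2761, 0.2551]
tool_rot: [-0.001, 1.0, -0.001, -0.001]
contact_force: [-0.0, -0.1, 0.1]
finger_gap: 0.0637
grasp_force: 0.0
```

```bash
python3 - <<'E'
from res import *
s,st=shot('w10'); to([.400,.277,.19]); meas(s,st,lambda h,s,v:(h>20)&(h<45)&(s<120)&(v>140),.04,(300,240,520,480))
E
```

```text
13.7333 [0.3963 0.2761 0.2551] [-0.  -0.1  0.1] 0.0637 yaw 0.1
to [0.4, 0.277, 0.19] [-1.8  0.3 66.8]
px 253.0 243.0 tool rect ((-17.62200164794922, -2.6884613037109375), (12.868327140808105, 38.14105224609375), 20.09170913696289) world [414.4 273.4  40. ]
```

View pics/w10.png

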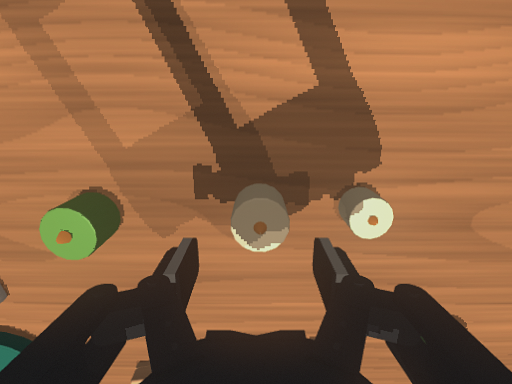

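The ivory candle's top is centred near (260,224), and its flame at (260,228). The smaller candle is at (370,215).

```bash
python3 -c "
from res import *
res('w10',[(260,224),(231,224),(290,224),(260,251)],.04);res('w10',[(260,228)],.046)"
```

```text
[[399.0, 278.0, 40.0], [399.0, 257.0, 40.0], [399.0, 300.0, 40.0], [421.0, 279.0, 40.0]]
tool mm [[-2.9, 2.6, 215.1], [-2.9, -18.4, 215.2], [-2.9, 24.2, 215.1], [-24.8, 2.7, 215.1]] mean [ -8.4   2.8 215.1]
[[399.0, 278.0, 46.0]]
tool mm [[-3.3, 2.5, 209.1]] mean [ -3.3   2.5 209.1]
```

>>> apply_moves:
  xyz:
    - [-3,2,20]
    - [-3,2,45]
    - [-3,2,62]
    - [-3,2,64]
    - [-3,2,64]
    - [-3,2,64]
    - [-3,2,64]
    - [-3,2,64]
    - [-3,2,64]
    - [-3,2,64]
  turn: [0,0,0,0,0,0,0,0,0,0]
  grip: [0.5,0.5,0.5,0.5,-1,-1,-1,-1,-1,-1]

```text
t: 14.62
tool_pos: [0.4023, 0.279, 0.194]
tool_rot: [0.0, 1.0, 0.001, 0.002]
contact_force: [1.6, 0.8, 4.4]
finger_gap: 0.0418
grasp_force: 61.1
```

```bash
python3 - <<'E'
from res import *
print(get_state()['tool_pos'],get_state()['finger_gap'],get_state()['contact_force']); to([.661,-.002,.27])
E
```

```text
[0.40229218 0.27895146 0.19403344] 0.041816434557816744 [1.55670955 0.82331361 4.38494791]
to [0.661, -0.002, 0.27] [-259.1 -280.7  -75.4]
```

>>> apply_moves:
  xyz:
    - [0,0,-30]
    - [0,0,-65]
    - [-25,-27,-80]
    - [-52,-56,-80]
    - [-79,-85,-80]
    - [-106,-114,-80]
    - [-133,-143,-80]
    - [-160,-172,-80]
    - [-187,-201,-80]
    - [-213,-230,-80]
  turn: [0,0,0,0,0,0,0,0,0,0]
  grip: [-1,-1,-1,-1,-1,-1,-1,-1,-1,-1]

```text
t: 15.45
tool_pos: [0.615, 0.0469, 0.2718]
tool_rot: [0.0, 1.0, 0.0, -0.001]
contact_force: [0.6, -0.1, -0.2]
finger_gap: 0.0418
grasp_force: 61.1
```

>>> apply_moves:
  xyz:
    - [-26,-28,0]
    - [-46,-51,0]
    - [-46,-51,0]
    - [-46,-51,0]
    - [-46,-51,0]
  turn: [0,0,0,0,0]
  grip: [-1,-1,-1,-1,-1]

```text
t: 15.87
tool_pos: [0.6598, -0.0023, 0.2714]
tool_rot: [0.0, 1.0, 0.0, -0.001]
contact_force: [0.2, -0.4, -0.6]
finger_gap: 0.0417
grasp_force: 61.1
```

```bash
python3 - <<'E'
from res import *
s,st=shot('w11'); to([.661,-.002,.205])
E
```

```text
15.8667 [ 0.6598 -0.0023  0.2714] [ 0.2 -0.4 -0.6] 0.0417 yaw -0.0
to [0.661, -0.002, 0.205] [-1.5 -0.4 66.7]
```

View pics/w11.png

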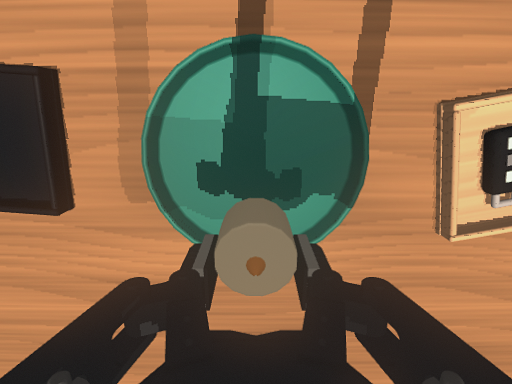

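The candle is held upright. The dish rim spans columns 142–369 with its top at row 34. The caddy's +y edge runs from (58,67) to (73,207).

```bash
python3 -c "
from res import *
res('w11',[(142,142),(369,142),(256,34)],.02)
res('w11',[(58,67),(73,208)],.022)"
```

```text
[[608.0, -93.0, 20.0], [608.0, 87.0, 20.0], [532.0, -2.0, 20.0]]
tool mm [[51.6, -90.7, 251.4], [51.5, 89.2, 251.6], [127.7, -0.4, 251.7]] mean [ 76.9  -0.6 251.6]
[[553.0, -148.0, 22.0], [663.0, -158.0, 22.0]]
tool mm [[106.7, -145.7, 249.5], [-3.5, -155.9, 249.3]] mean [  51.6 -150.8  249.4]
```

```bash
python3 -c "
from res import *
from fit import *
res('w2',np.array([(392,396),(384,497)])/1.5625-.2,.022)
t=pickle.load(open('top0.pkl','rb'))
res2=toworld(t,np.array([(480,177),(565,179),(564,243),(479,240)])/1.5625-.2,.022);print((res2*1000).round())
s,st=pickle.load(open('w11.pkl','rb'))
h=cv2.cvtColor(s['image'],cv2.COLOR_RGB2HSV)
for r in (80,110,140,170,200): print(r,h[r,40:85:3,2].tolist())
"
```

```text
[[538.0, -162.0, 22.0], [667.0, -172.0, 22.0]]
tool mm [[-147.5, -8.6, 426.8], [-275.9, -18.3, 426.6]] mean [-211.7  -13.4  426.7]
[[ 668. -168.   22.]
 [ 658. -330.   22.]
 [ 534. -322.   22.]
 [ 545. -161.   22.]]
80 [43, 44, 44, 44, 48, 46, 70, 196, 194, 195, 195, 195, 195, 195, 195]
110 [63, 42, 40, 41, 43, 45, 46, 45, 192, 190, 190, 188, 188, 189, 189]
140 [44, 51, 47, 39, 41, 42, 44, 48, 45, 195, 188, 188, 188, 189, 189]
170 [44, 46, 45, 52, 43, 44, 47, 47, 51, 50, 158, 201, 202, 201, 202]
200 [48, 49, 49, 51, 59, 55, 52, 53, 54, 56, 55, 96, 205, 204, 203]
```

>>> apply_moves:
  xyz:
    - [-1,0,25]
    - [-1,0,50]
    - [-1,0,62]
    - [-1,0,65]
    - [-1,0,67]
    - [-1,0,68]
    - [-1,0,68]
  turn: [0,0,0,0,0,0,0]
  grip: [-1,-1,-1,-1,-1,-1,-1]

```text
t: 16.5
tool_pos: [0.6617, -0.0023, 0.2059]
tool_rot: [-0.0, 1.0, -0.0, 0.001]
contact_force: [-0.5, 0.4, -0.0]
finger_gap: 0.042
grasp_force: 61.1
```

>>> apply_moves:
  xyz:
    - [0,0,1]
    - [0,0,2]
    - [0,0,2]
  turn: [0,0,0]
  grip: [-1,-1,-1]

```text
t: 16.75
tool_pos: [0.6614, -0.0026, 0.2029]
tool_rot: [0.0, 1.0, -0.0, 0.001]
contact_force: [-0.2, -0.6, -0.1]
finger_gap: 0.0421
grasp_force: 61.1
```

>>> apply_moves:
  xyz:
    - [0,0,1]
    - [0,0,2]
    - [0,0,2]
  turn: [0,0,0]
  grip: [-1,-1,-1]

```text
t: 17.0
tool_pos: [0.6613, -0.0026, 0.2002]
tool_rot: [0.0, 1.0, 0.0, 0.0]
contact_force: [0.6, 0.6, -0.7]
finger_gap: 0.0421
grasp_force: 61.3
```

>>> apply_moves:
  xyz:
    - [0,0,1]
    - [0,0,1]
  turn: [0,0]
  grip: [-1,-1]

```text
t: 17.17
tool_pos: [0.6613, -0.0026, 0.2001]
tool_rot: [0.0, 1.0, -0.0, 0.0]
contact_force: [-2.7, -0.8, 3.8]
finger_gap: 0.0419
grasp_force: 61.6
```

>>> apply_moves:
  xyz:
    - [0,0,0]
    - [0,0,0]
    - [0,0,0]
    - [0,0,-10]
    - [0,0,-40]
    - [0,0,-75]
    - [0,0,-75]
  turn: [0,0,0,0,0,0,0]
  grip: [0.4,0.4,0.4,0.4,0.4,0.4,0.5]

```text
t: 17.75
tool_pos: [0.6632, -0.0027, 0.2839]
tool_rot: [0.0, 1.0, -0.001, 0.008]
contact_force: [1.5, -0.0, 1.5]
finger_gap: 0.0639
grasp_force: 0.0
```

>>> apply_moves:
  xyz:
    - [33,18,0]
    - [66,36,0]
    - [99,54,0]
    - [132,72,0]
    - [165,90,0]
    - [198,108,0]
    - [230,125,0]
    - [252,137,10]
    - [252,137,15]
    - [252,137,15]
  turn: [0,0,0,0,0,0,0,0,0,0]
  grip: [0.6,0.6,0.6,0.6,0.6,0.6,0.6,0.6,0.6,0.6]

```text
t: 18.58
tool_pos: [0.4081, 0.135, 0.2588]
tool_rot: [-0.001, 1.0, -0.0, -0.0]
contact_force: [0.6, -0.9, -0.1]
finger_gap: 0.0683
grasp_force: 0.0
```

```bash
python3 - <<'E'
from res import *
from fit import *
s,st=shot('w12'); to([.409,.134,.195])
m=mask(s,(250,200,600,480),green); print(m.sum()); print(fit(s,m,CAN,(.409,.134,0),st))
E
```

```text
18.5833 [0.4081 0.135  0.2588] [ 0.6 -0.9 -0.1] 0.0683 yaw 0.1
to [0.409, 0.134, 0.195] [ 0.3 -0.6 64.6]
2987
(array([0.4084, 0.1348, 0.0667]), np.float64(0.088))
```

>>> apply_moves:
  xyz:
    - [0,0,20]
    - [0,0,45]
    - [0,0,62]
    - [0,0,64]
    - [0,0,64]
    - [0,0,64]
    - [0,0,64]
    - [0,0,64]
    - [0,0,64]
    - [0,0,64]
  turn: [0,0,0,0,0,0,0,0,0,0]
  grip: [0.5,0.5,0.5,0.5,-1,-1,-1,-1,-1,-1]

```text
t: 19.47
tool_pos: [0.4101, 0.1346, 0.1966]
tool_rot: [0.0, 1.0, 0.0, 0.002]
contact_force: [0.5, -0.8, 3.2]
finger_gap: 0.0419
grasp_force: 60.9
```

>>> apply_moves:
  xyz:
    - [0,0,-30]
    - [0,0,-65]
    - [-25,-19,-80]
    - [-56,-43,-80]
    - [-87,-67,-80]
    - [-118,-91,-80]
    - [-149,-115,-80]
    - [-177,-137,-80]
    - [-177,-137,-80]
    - [-177,-137,-80]
  turn: [0,0,0,0,0,0,0,0,0,0]
  grip: [-1,-1,-1,-1,-1,-1,-1,-1,-1,-1]

```text
t: 20.3
tool_pos: [0.5871, -0.0038, 0.2741]
tool_rot: [0.001, 1.0, 0.0, -0.001]
contact_force: [-0.7, 0.3, -0.6]
finger_gap: 0.0417
grasp_force: 60.9
```

```bash
python3 - <<'E'
from res import *
s,st=shot('w13'); to([.586,-.002,.205])
E
```

```text
20.3 [ 0.5871 -0.0038  0.2741] [-0.7  0.3 -0.6] 0.0417 yaw -0.2
to [0.586, -0.002, 0.205] [ 0.   0.7 69.3]
```

>>> apply_moves:
  xyz:
    - [0,1,25]
    - [0,1,50]
    - [0,1,62]
    - [0,1,65]
    - [0,1,66]
    - [0,1,67]
    - [0,1,68]
    - [0,1,68]
  turn: [0,0,0,0,0,0,0,0]
  grip: [-1,-1,-1,-1,-1,-1,-1,-1]

```text
t: 21.02
tool_pos: [0.5867, -0.0014, 0.2087]
tool_rot: [0.0, 1.0, -0.0, 0.001]
contact_force: [-0.5, -0.1, 0.3]
finger_gap: 0.0418
grasp_force: 60.9
```

>>> apply_moves:
  xyz:
    - [0,0,1]
    - [0,0,2]
    - [0,0,2]
  turn: [0,0,0]
  grip: [-1,-1,-1]

```text
t: 21.27
tool_pos: [0.5863, -0.0016, 0.2054]
tool_rot: [0.0, 1.0, 0.0, 0.0]
contact_force: [0.3, -0.5, -0.3]
finger_gap: 0.0418
grasp_force: 60.9
```

>>> apply_moves:
  xyz:
    - [0,0,1]
    - [0,0,1]
  turn: [0,0]
  grip: [-1,-1]

```text
t: 21.43
tool_pos: [0.5862, -0.0015, 0.204]
tool_rot: [0.0, 1.0, 0.0, -0.0]
contact_force: [-0.0, -0.2, 0.1]
finger_gap: 0.0415
grasp_force: 60.9
```

>>> apply_moves:
  xyz:
    - [0,0,1]
    - [0,0,1]
  turn: [0,0]
  grip: [-1,-1]

```text
t: 21.6
tool_pos: [0.5862, -0.0015, 0.203]
tool_rot: [0.0, 1.0, 0.0, -0.0]
contact_force: [-0.9, 0.6, -0.3]
finger_gap: 0.0421
grasp_force: 60.9
```

>>> apply_moves:
  xyz:
    - [0,0,1]
    - [0,0,1]
  turn: [0,0]
  grip: [-1,-1]

```text
t: 21.77
tool_pos: [0.5863, -0.0015, 0.2027]
tool_rot: [0.0, 1.0, 0.0, 0.0]
contact_force: [-1.2, -0.1, 2.8]
finger_gap: 0.0421
grasp_force: 61.4
```

>>> apply_moves:
  xyz:
    - [0,0,0]
    - [0,0,0]
    - [0,0,0]
    - [0,0,-10]
    - [0,0,-40]
    - [0,0,-75]
    - [0,0,-75]
  turn: [0,0,0,0,0,0,0]
  grip: [0.4,0.4,0.4,0.4,0.4,0.4,0.5]

```text
t: 22.35
tool_pos: [0.5884, -0.0017, 0.2863]
tool_rot: [0.0, 1.0, -0.001, 0.008]
contact_force: [2.0, -0.1, 1.2]
finger_gap: 0.064
grasp_force: 0.0
```

>>> apply_moves:
  xyz:
    - [38,0,0]
    - [76,0,0]
    - [114,0,0]
    - [140,2,0]
    - [140,2,20]
    - [140,2,35]
    - [140,2,35]
    - [140,2,35]
  turn: [-5,-10,-15,-15,-15,-15,-15,-15]
  grip: [0.8,0.8,0.8,0.8,0.8,0.8,0.8,0.8]

```text
t: 23.02
tool_pos: [0.446, 0.0006, 0.2423]
tool_rot: [-0.13, 0.991, 0.0, -0.0]
contact_force: [-0.1, 0.3, 0.2]
finger_gap: 0.0769
grasp_force: 0.0
```

```bash
python3 - <<'E'
from res import *
from fit import *
s,st=shot('w14'); print(st['qpos'].round(2)); to([.446,.000,.183])
f=lambda h,s,v:(s<75)&(v>60)|((h>95)&(h<130)&(s>80))
m=mask(s,(250,100,550,560),f); print(m.sum()); print(fit(s,m,REM,(.446,.0,.26),st)); meas(s,st,f,.018,(250,100,550,560))
E
```

```text
23.0167 [0.446  0.0006 0.2423] [-0.1  0.3  0.2] 0.0769 yaw 15.0
[-0.13 -0.05  1.84  0.    1.35 -1.96]
to [0.446, 0.0, 0.183] [ 0.8 -0.3 60.1]
6920
(array([0.4479, 0.0005, 0.2626]), np.float64(0.073))
px 255.0 207.0 tool rect ((1.1881561279296875, -0.9118442535400391), (38.812686920166016, 107.45767211914062), 89.94340515136719) world [440.9  -1.6  18. ]
```

>>> apply_moves:
  xyz:
    - [0,0,25]
    - [0,0,50]
    - [0,0,60]
    - [0,0,60]
    - [0,0,60]
    - [0,0,60]
    - [0,0,60]
    - [0,0,60]
    - [0,0,60]
    - [0,0,60]
  turn: [0,0,0,0,0,0,0,0,0,0]
  grip: [0.8,0.8,0.8,-1,-1,-1,-1,-1,-1,-1]

```text
t: 23.9
tool_pos: [0.4474, 0.0004, 0.1844]
tool_rot: [-0.13, 0.991, -0.001, 0.002]
contact_force: [-0.1, -0.4, 6.6]
finger_gap: 0.0377
grasp_force: 60.9
```

>>> apply_moves:
  xyz:
    - [0,0,-30]
    - [0,0,-65]
    - [-11,-35,-80]
    - [-22,-70,-80]
    - [-33,-105,-80]
    - [-44,-140,-80]
    - [-55,-175,-80]
    - [-66,-210,-80]
    - [-77,-245,-80]
    - [-89,-278,-80]
  turn: [0,0,7,14,21,28,35,42,49,56]
  grip: [-1,-1,-1,-1,-1,-1,-1,-1,-1,-1]

```text
t: 24.73
tool_pos: [0.6046, -0.2469, 0.2619]
tool_rot: [0.353, 0.935, -0.0, -0.0]
contact_force: [0.6, 0.5, -0.5]
finger_gap: 0.0376
grasp_force: 60.6
```

>>> apply_moves:
  xyz:
    - [0,0,0]
    - [0,0,0]
    - [0,0,0]
    - [0,0,0]
    - [0,0,0]
    - [0,0,0]
    - [0,0,0]
    - [0,0,0]
    - [0,0,0]
    - [0,0,0]
  turn: [7,14,21,28,35,42,49,53,53,53]
  grip: [-1,-1,-1,-1,-1,-1,-1,-1,-1,-1]

```text
t: 25.57
tool_pos: [0.604, -0.245, 0.262]
tool_rot: [0.731, 0.683, -0.0, -0.0]
contact_force: [-0.4, 0.6, -1.0]
finger_gap: 0.038
grasp_force: 60.6
```

```bash
python3 - <<'E'
from res import *
from fit import *
s,st=shot('w15'); print(st['qpos'].round(2)); to([.604,-.246,.190])
t=snapshot('top'); save(t,'top1')
f=lambda h,s,v:(s<75)&(v>60)|((h>95)&(h<130)&(s>80))
m=mask(s,(250,100,550,600),f); y,x=np.nonzero(m); print(m.sum(),x.min(),x.max(),y.min(),y.max()); meas(s,st,f,.10,(250,100,550,600))
E
```

```text
25.5667 [ 0.604 -0.245  0.262] [-0.4  0.6 -1. ] 0.038 yaw -93.9
[-0.47  0.37  1.31  0.    1.46 -0.4 ]
to [0.604, -0.246, 0.19] [-1.   0.  72.1]
17098 216 325 115 328
px 268.0 219.0 tool rect ((12.421699523925781, 5.948085784912109), (51.08076095581055, 120.85078430175781), 89.9612045288086) world [ 610.6 -226.   100. ]
```

>>> apply_moves:
  xyz:
    - [-1,0,25]
    - [-1,0,50]
    - [-1,0,62]
    - [-1,0,65]
    - [-1,0,67]
    - [-1,0,68]
    - [-1,0,68]
  turn: [0,0,0,0,0,0,0]
  grip: [-1,-1,-1,-1,-1,-1,-1]

```text
t: 26.25
tool_pos: [0.6046, -0.2462, 0.1957]
tool_rot: [0.731, 0.682, 0.001, 0.001]
contact_force: [0.8, -1.1, -0.3]
finger_gap: 0.0378
grasp_force: 60.6
```

>>> apply_moves:
  xyz:
    - [0,0,1]
    - [0,0,2]
    - [0,0,2]
  turn: [0,0,0]
  grip: [-1,-1,-1]

```text
t: 26.5
tool_pos: [0.6042, -0.2461, 0.1929]
tool_rot: [0.731, 0.682, 0.0, 0.001]
contact_force: [0.2, -0.3, -1.3]
finger_gap: 0.0376
grasp_force: 60.6
```

>>> apply_moves:
  xyz:
    - [0,0,1]
    - [0,0,2]
    - [0,0,2]
  turn: [0,0,0]
  grip: [-1,-1,-1]

```text
t: 26.75
tool_pos: [0.6041, -0.2461, 0.1905]
tool_rot: [0.731, 0.682, 0.0, 0.0]
contact_force: [0.2, 0.4, 0.7]
finger_gap: 0.0379
grasp_force: 60.7
```

>>> apply_moves:
  xyz:
    - [0,0,1]
    - [0,0,1]
  turn: [0,0]
  grip: [-1,-1]

```text
t: 26.92
tool_pos: [0.6041, -0.246, 0.1905]
tool_rot: [0.731, 0.682, 0.0, 0.0]
contact_force: [-1.6, 0.5, 5.1]
finger_gap: 0.0377
grasp_force: 61.2
```

>>> apply_moves:
  xyz:
    - [0,0,0]
    - [0,0,0]
    - [0,0,0]
    - [0,0,-10]
    - [0,0,-40]
    - [0,0,-80]
    - [0,0,-120]
    - [0,-30,-150]
    - [0,-65,-160]
    - [0,-100,-160]
  turn: [0,0,0,0,0,0,0,0,0,0]
  grip: [0.3,0.3,0.3,0.3,0.3,0.3,0.3,0.3,0.3,0.3]

```text
t: 27.75
tool_pos: [0.5041, -0.2392, 0.3551]
tool_rot: [0.731, 0.682, 0.001, 0.005]
contact_force: [-0.4, 0.0, -0.5]
finger_gap: 0.0554
grasp_force: 0.0
```

>>> apply_moves:
  xyz:
    - [0,-40,0]
    - [0,-80,0]
    - [0,-120,0]
    - [0,-160,0]
    - [0,-180,0]
    - [0,-180,0]
    - [0,-180,0]
  turn: [0,0,0,0,0,0,0]
  grip: [0.3,0.3,0.3,0.3,0.3,0.3,0.3]

```text
t: 28.33
tool_pos: [0.324, -0.2263, 0.3502]
tool_rot: [0.732, 0.681, 0.0, 0.001]
contact_force: [0.4, 1.0, 0.3]
finger_gap: 0.0558
grasp_force: 0.0
```

```bash
python3 - <<'E'
from res import *
print(get_state()['tool_pos'],get_state()['t'])
s=snapshot('top');b=snapshot('side')
a=cv2.resize(s['image'][85:230,70:450],(800,305),interpolation=cv2.INTER_CUBIC); c=cv2.resize(b['image'][95:315,130:310],None,fx=1.3,fy=1.3,interpolation=cv2.INTER_CUBIC)
o=np.zeros((600,800,3),np.uint8);o[:305]=a;o[308:308+c.shape[0],:c.shape[1]]=c[:292]
cv2.imwrite('pics/final.png',o[:,:,::-1])
E
```

```text
[ 0.32400856 -0.22631321  0.35021927] 28.3333
```

View pics/final.png

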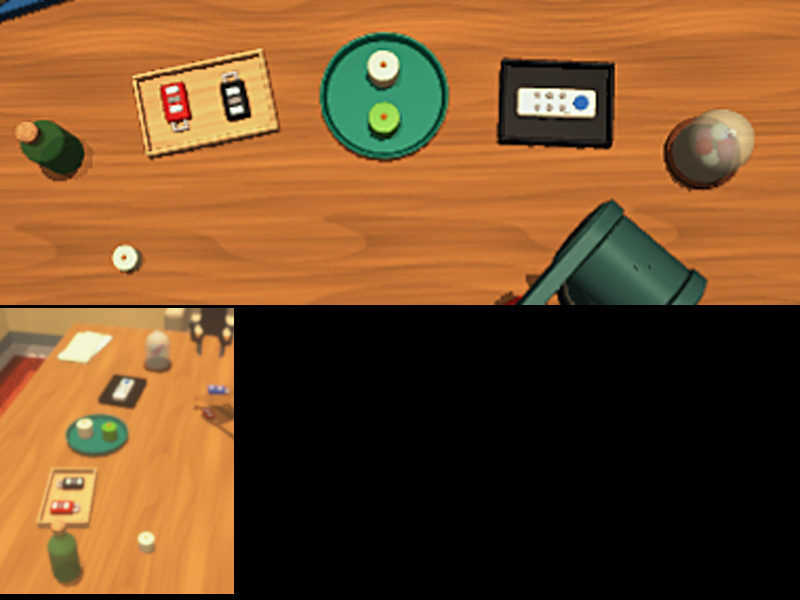

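Everything is in place. Both keys lie flat in the tray at (175,102) and (235,100), and the candles stand in the dish at (383,68) and (383,118). The remote lies flat in the caddy at (556,103), and the bottle and dome haven't moved.

```bash
python3 -c "
from station import *
print(finish_job())"
```

```text
the job is handed in; nothing more can be done
None
```

The job is handed in at about 28 s of the 102 s allowed: both keys are in the tray, both candles in the dish and the remote in the caddy, as the last top and side views show. The bottle, dome and look-alike items were left alone.

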